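# Drive a worn bushing out of a shock absorber's eyelet

## Task

The shock absorber clamped in the blue vise needs its worn eyelet bushing out. Take the largest of the three stepped drifts from the rack, feel its pilot into the bushing's off-centre hole from above and press the bushing down through the eyelet until it drops into the dish, never leaning on the drift with more than 40 N. Then draw the drift out, hang it back in the empty hole in the rack, fully down on its collar, and leave the other things on the bench where they are.

Things in the scene. Friction and masses are not known exactly. Their poses are not given: they have to be found in the camera images.
- shock: Shock absorber clamped level in a blue bench vise, fixed. Origin: centre of the bore of its free eyelet, an upright aluminium ring beside the vise, 40 mm across, 28 mm high (faces 14 mm above and below), open at both ends; bore 24.8 mm. z: up the bore. y: along the shock to the vise; 40 mm tube from y = 62 mm, reservoir up to z = 68 mm from y = 106 mm. Other sides free, 86 mm of air below it.
- bushing_mid (a point): Centre of the brass bushing pressed in that bore, coaxial: 24 mm across, 22 mm long (faces 11 mm above and below), top face 2 to 5 mm inside the eyelet. Offset type: its 10 mm through hole is 4 mm off centre, to a side that varies and is not measured: feel for it. Press fit: stays put under 8 N, slides at 10 to 25 N, more if hurried, drops out once its top is past the bore's lower end.
- drift_grip (a point): Middle of the largest drift's handle. Turned tool, upright in the rack, 180 g. Handle 26 mm across, 29 mm below to 28 mm above this point, plus a 4 mm dome; under it a collar 32 mm across, 5 mm thick (underside 34 mm below this point, on the rack); then a nose 14 mm across, 34 mm long, ending in a flat shoulder; then a pilot 8.2 mm across, 12 mm long. z: towards the handle.
- drift_tip (a point): Tip of the largest drift's pilot, on its axis, 80 mm below drift_grip; its last 2.5 mm taper from 8.2 to 5.7 mm; the shoulder is 12 mm above the tip, the collar's underside 46 mm.
- drift_mid_grip (a point): Middle of the handle of the middle-sized drift (handle 21 mm across), in another hole of the rack. Leave it.
- drift_small_grip (a point): Middle of the handle of the smallest drift (handle 16 mm across), in another hole of the rack. Leave it.
- rack: Fixed plywood rack, 220 (x) by 64 (y) mm, top 66 mm above its origin at the centre of its underside. Three 18 mm through holes in the top, at x = -72, 0, 72 mm, y = 0; a drift hangs on its collar in each, tip 20 mm and handle middle 100 mm above the bench. Which drift is in which hole varies.
- dish_in (a point): Centre of the inner floor of the steel dish, 124 mm across, 26 mm high, fixed on the bench straight under the eyelet.
- new_bushing: New bushing, brass, 24 mm across and 22 mm long, standing on the bench between rack and dish. Leave it. Origin at its centre.
- spring_cup: Loose aluminium ring, 66 mm across, 14 mm high, flat on the bench. Leave it. Origin under its centre.
- end_cap: Small black plastic cap, 26 mm across, 50 mm high, standing on the bench. Leave it. Origin under its centre.
- torque_wrench: Torque wrench lying on the bench, 270 mm long. Leave it. Origin under its middle.
- shaft_clamp: Aluminium block 60 x 50 x 30 mm with a hole, on the robot's left. Leave it. Origin under its centre.
Mind the look-alikes: they are no part of the job. Of the things shaped like the rack, the plywood one is meant.

How it is judged (in metres and radians):
On the way, in this order (a step that is already met when the one before it is completed fails the run):
1. the largest drift's pilot is in the bushing's hole while the bushing is still in the bore (z of drift_tip in the frame of bushing_mid between -0.02 and 0.004 m and horizontal distance between drift_tip and bushing_mid below 0.0062 m and angle between drift_tip's own z axis and vertical below 0.12 rad and z of bushing_mid in the frame of shock above -0.01 m), for 0.05 s.
2. pressed by the drift, the bushing has left the lower end of the bore (z of bushing_mid in the frame of shock below -0.026 m and z of drift_tip in the frame of shock below -0.014 m and horizontal distance between drift_tip and shock below 0.0085 m), for 0.05 s.
At the end, for the whole second after the job is handed in: The bushing lies in the dish (within 55 mm of its centre, below 35 mm). The largest drift hangs upright in a hole of the rack, down on its collar to within about 3 mm, and so do the other two drifts (horizontal distance between bushing_mid and dish_in below 0.055 m and height (world z) of bushing_mid below 0.035 m and z of drift_grip in the frame of rack between 0.097 and 0.1035 m and y of drift_grip in the frame of rack between -0.006 and 0.006 m and angle between each of drift_grip, drift_mid_grip, drift_small_grip's own z axis and vertical below 0.08 rad and (x of drift_grip in the frame of rack between -0.078 and -0.066 m or x of drift_grip in the frame of rack between -0.006 and 0.006 m or x of drift_grip in the frame of rack between 0.066 and 0.078 m) and z of drift_mid_grip in the frame of rack between 0.097 and 0.1035 m and y of drift_mid_grip in the frame of rack between -0.006 and 0.006 m and (x of drift_mid_grip in the frame of rack between -0.078 and -0.066 m or x of drift_mid_grip in the frame of rack between -0.006 and 0.006 m or x of drift_mid_grip in the frame of rack between 0.066 and 0.078 m) and z of drift_small_grip in the frame of rack between 0.097 and 0.1035 m and y of drift_small_grip in the frame of rack between -0.006 and 0.006 m and (x of drift_small_grip in the frame of rack between -0.078 and -0.066 m or x of drift_small_grip in the frame of rack between -0.006 and 0.006 m or x of drift_small_grip in the frame of rack between 0.066 and 0.078 m)); the robot touches nothing.
It fails at once if the drift is pressed against the shock's eyelet with over 40 N (contact force between drift and shock above 40 N).
It fails at once if the drift is pressed against the bushing with over 40 N (contact force between drift and bushing above 40 N).
It fails at once if another loose thing on the bench is moved by over 20 mm (distance of any of new_bushing, spring_cup, end_cap, torque_wrench, shaft_clamp, drift_mid_grip, drift_small_grip from where it was at the start of the episode above 0.02 m).
It also fails if it takes over 64 s, if anything falls off the work surface, if the arm or the gripper's body presses on something with over 40 N, if the wrist force passes 120 N, or if a joint passes its speed limit or range.

## Robot

A 6-joint arm with a two-finger parallel gripper is mounted at the origin on the work surface. World frame = base frame: x ahead of the robot, y to its left, z up, the work surface at z = 0. Lengths are in mm, angles in rad, forces in N, time in s.
With the tool pointing down it reaches from about 250 to 775 mm from the base axis. Payload 4 kg.
Tool frame: the origin (TCP) lies midway between the tips of the shut fingers; the grasp point (between the pads) lies 19 mm behind it; z points along the fingers, y is the line along which they close (so a half turn about z gives the same grasp; the last joint's range is limited). The gripper opens to 94 mm and grips with 3 to 60 N. Pads are 16 mm wide; open, the fingers measure 119 mm over their backs; the gripper's body (75 mm by 177 mm) begins 78 mm behind the grasp point.
Start: joints at [-1.281, 0.087, 1.371, -0, 1.684, -0.103], TCP at [210.526, -508.133, 205.506] pointing down, gripper open.
Joint ranges: [-3.1, 3.1], [-0.76, 2.03], [0.27, 2.55], [-1.08, 4.22], [0.17, 2.65], [-2.57, 2.57]. Speed limits (rad/s): [2.79, 2.79, 3.14, 3.14, 3.14, 3.14].

## Interface

Orientations are given as a rotation vector (axis times angle).
In Python, from station import robot gives the robot as it stands.
- The arm moves only by the tool drive_tool, never from a script. Its argument "commands" is a list of rows, each a list of 7 numbers: the turn, a rotation vector about the tool's x, y, z in degrees, then the shift along the tool's x, y, z in m, then the closure in counts, from 0 (fully open) to 255 (shut). A call has 1 to 10 rows; each row shifts and turns the commanded pose from where the row before left it, along the tool's axes as they then stand; what a row does not reach is not made up. A row lasts 1/10 s, in which the tool goes at most 50 mm and 8.59 degrees, less where a joint would pass 70% of its speed; a pose out of reach is approached as far as the arm can. A call is refused whole if a number of a shift passes 0.05 or a number of a turn 8.59, either way. A call with a gripper value outside its range is refused whole. The fingers move at their own pace and stop on an object; "squeeze" is the grip in N (left out, the last holds). Time passes only in rows, so rows that do not move let the fingers close. It gives the time, the measured TCP pose, the force, the opening and the grip force at its end, in the units of the state.
- robot.get_state(): the state, without advancing time (a new reading comes with each control period).
- robot.grab_frame(name): name is "side" or "top" or "wrist"; returns the picture (480x640x3 uint8, red, green, blue); there is no depth.
- robot.camera_info(name): a dict with "fx", "fy", "cx", "cy" (pixels), "k1" (the pictures are not rectified: a ray, as slopes to the right and down, at radius r is drawn at 1 + k1 r^2 times it, then the intrinsics apply), "rvec" (rotation vector, rad) and "tvec" (3), from world to camera coordinates, as OpenCV has them; the wrist camera has in their place "T_tool_cam" (4x4, takes a point from camera to tool coordinates, whose origin is the TCP and whose axes are the flange's). Camera axes: x right, y down, z forward; pixel columns grow to the right and rows downward; lengths in mm; the calibration is good to about 2 mm. A picture is of the moment at which its call begins: read the wrist's pose just before it. camera_info takes no time and is no camera call.
- robot.finish_job(): hands the job in; it is judged then, once.
Trained networks look in the newest picture that a camera, given by its name, has taken for a name from the list of things; names that differ only in an ending like _2 or _b are one class to them, and where a whole thing is asked for, a point or a joint stands for the part that bears it (a point fixed in the world has none). Each returns a list of dicts, best first, with "p" (0 to 1); they miss things now and then, are a little off and sometimes report something else, mostly with a low value. They report only what shows in the picture. A call takes as long as a camera call. They do not tell look-alikes from the thing itself.
- robot.find_in(camera, label): "location" ([x, y, z] in mm, in world coordinates, good to about 4 mm: the middle of the surface that is visible of it).
The state is a dict: "time_s": time; "q": joint angles; "joint_vel": joint speeds; "tau": joint torques, N m; "position": TCP position; "tcp_rot": TCP orientation; "force": force on the tool from outside, world axes, zero at the start; "wrist_torque": the same for the moment, N m; "gripper_width": opening from 0.0 (shut) to 1.0 (fully open); "grasp_force": force on a finger pad.
Only numpy, scipy, OpenCV 4.12 (cv2) and the standard library are available. Lean on these libraries where they do the work, as an engineer would, in place of code of your own. Each camera call takes 0.05 s, during which the arm holds its last target. There are 200 camera calls.

## Working session

There is one attempt and no reset: what is moved stays moved. The work goes in short steps, Python scripts to look and compute and a tool call to move; the robot and the scene stay as the last step left them, time stands still between calls to the robot, and variables do not carry over. Pictures are saved under pics/ and viewed, at most 10 in all, crops included, and the job is handed in when it is done.

Besides the shell and the picture viewer there is one more tool, called after "Call:" as name(argument=value, ...) on one line, values as JSON. drive_tool: Moves the arm, as the interface text tells. Its arguments: {"type":"object","properties":{"commands":{"type":"array","items":{"type":"array","items":{"type":"number"}}},"squeeze":{"type":"number"}},"required":["commands"]}

```bash
mkdir -p pics; ls; cat > h.py <<'E'
import numpy as np, cv2
from station import robot
from scipy.spatial.transform import Rotation as R
def cam(name, st=None):
    c=robot.camera_info(name)
    K=np.array([[c['fx'],0,c['cx']],[0,c['fy'],c['cy']],[0,0,1]]); D=np.array([c['k1'],0,0,0,0.])
    if 'rvec' in c:
        Rw=R.from_rotvec(np.ravel(c['rvec'])).as_matrix(); t=np.ravel(c['tvec'])
    else:
        st=st or robot.get_state(); T=np.eye(4); T[:3,:3]=R.from_rotvec(st['tcp_rot']).as_matrix(); T[:3,3]=st['position']
        W=np.linalg.inv(T@np.array(c['T_tool_cam'])); Rw=W[:3,:3]; t=W[:3,3]
    return K,D,Rw,t
def proj(C,p):
    K,D,Rw,t=C; return cv2.projectPoints(np.array(p,float).reshape(-1,1,3),cv2.Rodrigues(Rw)[0],t,K,D)[0].reshape(-1,2)
def onz(C,uv,z):
    K,D,Rw,t=C; a=cv2.undistortPoints(np.array(uv,float).reshape(-1,1,2),K,D).reshape(-1,2)
    d=np.c_[a,np.ones(len(a))]@Rw; o=-Rw.T@t
    return o+d*((z-o[2])/d[:,2])[:,None]
def grab(name,fn):
    im=robot.grab_frame(name); cv2.imwrite('pics/'+fn,cv2.cvtColor(im,cv2.COLOR_RGB2BGR)); return im
E
python3 - <<'E'
from h import *
st=robot.get_state(); print({k:np.round(v,3) for k,v in st.items()})
for c in ['top','side']:
    grab(c,c+'0.png')
    for l in ['shock','bushing_mid','drift_grip','drift_mid_grip','drift_small_grip','rack','dish_in','new_bushing','end_cap','spring_cup','torque_wrench']:
        print(c,l,[(np.round(d['location']).tolist(),round(d['p'],2)) for d in robot.find_in(c,l)[:4]])
E
```

```text
pics
{'time_s': np.float64(0.0), 'q': array([-1.281,  0.088,  1.372, -0.   ,  1.684, -0.103]), 'joint_vel': array([-0.003,  0.   ,  0.   ,  0.   , -0.   , -0.001]), 'tau': array([-1.0000e-03, -3.4019e+01, -3.0243e+01,  7.2000e-02,  3.3000e-02,
       -0.0000e+00]), 'position': array([ 210.351, -507.6  ,  204.327]), 'tcp_rot': array([-3.079, -0.613,  0.   ]), 'force': array([ 0.348,  0.183, -0.38 ]), 'wrist_torque': array([0.029, 0.036, 0.029]), 'grasp_force': np.float64(0.0), 'gripper_width': np.float64(1.004)}
top shock [([536.0, 157.0, 147.0], 0.63)]
top bushing_mid [([577.0, 26.0, 110.0], 0.47)]
top drift_grip [([550.0, -254.0, 130.0], 0.53)]
top drift_mid_grip [([618.0, -259.0, 101.0], 0.5)]
top drift_small_grip []
top rack [([548.0, -251.0, 65.0], 0.9), ([326.0, -401.0, 69.0], 0.86), ([743.0, -404.0, 62.0], 0.64), ([577.0, 26.0, 111.0], 0.45)]
top dish_in []
top new_bushing []
top end_cap []
top spring_cup [([361.0, -29.0, 15.0], 0.71)]
top torque_wrench [([668.0, -107.0, 18.0], 0.89)]
side shock [([540.0, 127.0, 118.0], 0.72)]
side bushing_mid [([371.0, -100.0, 22.0], 0.19)]
side drift_grip [([547.0, -267.0, 102.0], 0.97)]
side drift_mid_grip [([620.0, -269.0, 98.0], 0.78), ([540.0, 128.0, 117.0], 0.65), ([547.0, -276.0, 59.0], 0.24)]
side drift_small_grip [([478.0, -259.0, 91.0], 0.6)]
side rack [([549.0, -273.0, 58.0], 0.95), ([322.0, -418.0, 68.0], 0.69)]
side dish_in [([582.0, 49.0, 12.0], 0.88), ([548.0, -271.0, 59.0], 0.65)]
side new_bushing [([469.0, -117.0, 15.0], 0.72), ([478.0, -261.0, 90.0], 0.71)]
side end_cap [([369.0, -103.0, 25.0], 0.7)]
side spring_cup [([360.0, -29.0, 14.0], 0.76)]
side torque_wrench [([674.0, -110.0, 20.0], 0.96)]
```

View pics/top0.png

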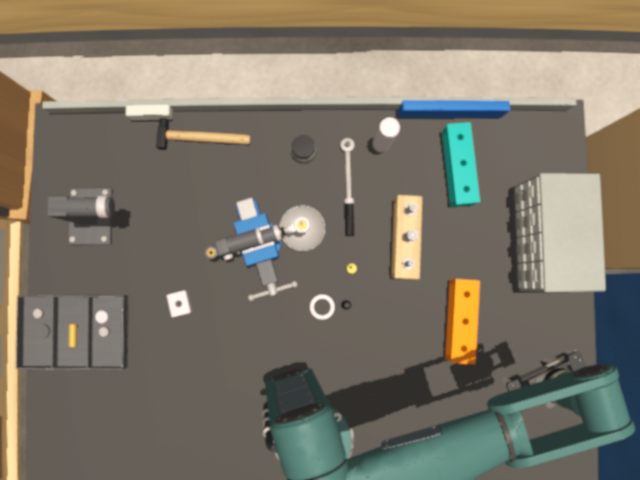

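View pics/side0.png

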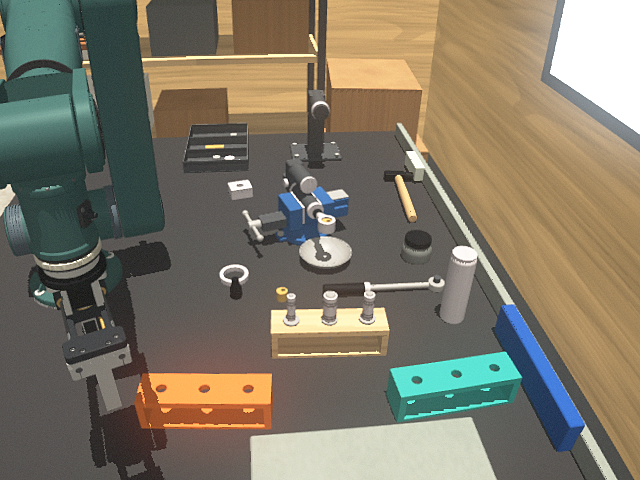

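The top view shows the plywood rack at about (410,236), holding three drifts with the thickest in the middle. The eyelet is at (302,228) over the dish. The side view agrees: handles at (291,305), (330,305) and (369,305). The orange and teal racks are the look-alikes. Next I move above the rack and look with the wrist camera.

Call:
drive_tool(commands=[[0,0,0,0.045,-0.011,-0.002,0],[0,0,0,0.045,-0.011,-0.002,0],[0,0,0,0.045,-0.011,-0.002,0],[0,0,0,0.045,-0.011,-0.002,0],[0,0,0,0.045,-0.011,-0.002,0],[0,0,0,0.045,-0.011,-0.002,0],[0,0,0,0.045,-0.011,-0.002,0],[0,0,0,0.045,-0.011,-0.002,0],[0,0,0,0.045,-0.011,-0.002,0],[0,0,8,0,0,0,0]])

```text
time_s: 2.2
position: [550.6, -257.5, 222.9]
tcp_rot: [-3.114, -0.402, -0.002]
force: [-0.1, -1.1, 0.2]
gripper_width: 0.998
grasp_force: 0.0
```

Call:
drive_tool(commands=[[0,0,8.5,0,0,0,0],[0,0,8.5,0,0,0,0],[0,0,0,0,0,0,0],[0,0,0,0,0,0,0]])

```text
time_s: 2.6
position: [546.8, -261.6, 223.5]
tcp_rot: [3.141, -0.064, -0.0]
force: [-1.4, 0.1, -0.2]
gripper_width: 1.001
grasp_force: 0.0
```

```bash
python3 - <<'E'
from h import *
st=robot.get_state(); print(st['time_s'],st['position'],st['tcp_rot'],st['force'])
grab('wrist','w1.png')
for l in ['drift_grip','drift_mid_grip','drift_small_grip','rack']:
    print(l,[(np.round(d['location']).tolist(),round(d['p'],2)) for d in robot.find_in('wrist',l)[:3]])
C=cam('wrist',st); print(proj(C,[[548,-258,132]]))
E
```

```text
2.6 [ 546.7762623  -261.64198243  223.45897117] [ 3.14093266e+00 -6.36216334e-02 -3.14500571e-05] [-1.36351929  0.06340133 -0.19308651]
drift_grip [([554.0, -256.0, 128.0], 0.69)]
drift_mid_grip [([623.0, -262.0, 127.0], 0.56)]
drift_small_grip [([482.0, -251.0, 85.0], 0.77), ([639.0, -106.0, 18.0], 0.33)]
rack [([304.0, -395.0, 66.0], 0.64), ([580.0, -261.0, 67.0], 0.63), ([694.0, -409.0, 66.0], 0.61)]
[[319.28848058 242.00726415]]
```

View pics/w1.png

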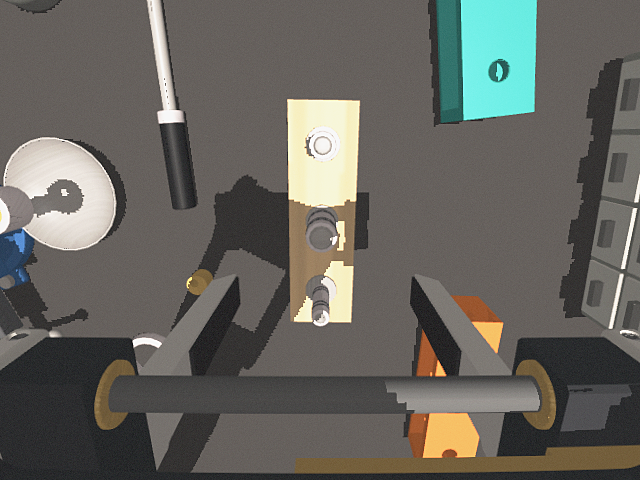

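The wrist view shows the rack upright at columns 288–359. The handle tops are at (322,145) for the mid drift, (321,236) for the large one and (320,318) for the small one. I project these, along with the rack corners, using the known heights.

```bash
python3 - <<'E'
from h import *
C=cam('wrist')
print('cam',-C[2].T@C[3])
print('corn',onz(C,[[288,99],[359,99],[291,322],[353,322]],66).round(1).tolist())
print('mid',onz(C,[[322,145]],128).round(1), 'L dome',onz(C,[[321,238]],132).round(1),'small',onz(C,[[320,320]],125).round(1))
im=cv2.imread('pics/w1.png'); cv2.imwrite('pics/w1c.png',cv2.resize(im[90:340,260:390],None,fx=2.3*1,fy=2.3,interpolation=2))
E
```

```text
cam [ 629.0074805  -266.06375325  402.79896627]
corn [[662.0, -234.5, 66.0], [659.3, -297.6, 66.0], [440.9, -222.1, 66.0], [438.1, -287.8, 66.0]]
mid [[ 622.4 -263.6  128. ]] L dome [[ 551.2 -259.6  132. ]] small [[ 474.7 -255.2  125. ]]
```

View pics/w1c.png

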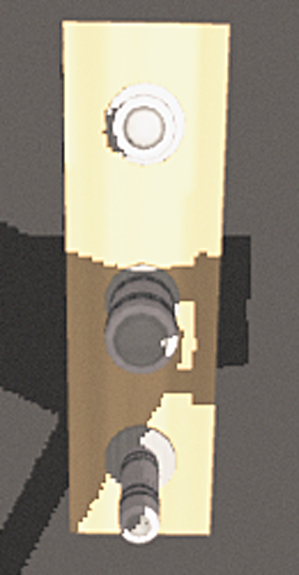

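Call:
drive_tool(commands=[[0,0,0.7,0.0036,-0.0018,0.03,0],[0,0,0,0,0,0.04,0],[0,0,0,0,0,0.04,0],[0,0,0,0,0,0.03,0],[0,0,0,0,0,0.002,0],[0,0,0,0,0,0,0]])

```text
time_s: 3.45
position: [550.3, -260.0, 81.4]
tcp_rot: [-3.14, 0.087, 0.001]
force: [1.2, 0.2, 0.7]
gripper_width: 1.001
grasp_force: 0.0
```

Call:
drive_tool(commands=[[0,0,0,0,0,0,150],[0,0,0,0,0,0,180],[0,0,0,0,0,0,200],[0,0,0,0,0,0,220],[0,0,0,0,0,0,240],[0,0,0,0,0,0,255],[0,0,0,0,0,0,255],[0,0,0,0,0,0,255]], squeeze=15)

```text
time_s: 4.25
position: [550.4, -260.0, 81.4]
tcp_rot: [-3.14, 0.088, 0.0]
force: [-0.1, -0.2, 0.3]
gripper_width: 0.357
grasp_force: 0.0
```

Call:
drive_tool(commands=[[0,0,0,0,0,0,255],[0,0,0,0,0,0,255],[0,0,0,0,0,0,255],[0,0,0,0,0,0,255]], squeeze=60)

```text
time_s: 4.65
position: [550.4, -259.8, 81.4]
tcp_rot: [-3.14, 0.087, 0.0]
force: [0.2, 0.7, -0.1]
gripper_width: 0.266
grasp_force: 60.0
```

Call:
drive_tool(commands=[[0,0,0,0,0,-0.01,255],[0,0,0,0,0,-0.03,255],[0,0,0,0,0,-0.04,255],[0,0,0,0,0,-0.04,255],[0,0,0,0,0,-0.03,255],[0,0,0,0,0,0,255]])

```text
time_s: 5.25
position: [552.5, -261.5, 238.4]
tcp_rot: [3.134, -0.088, 0.017]
force: [0.8, 0.3, -1.2]
gripper_width: 0.273
grasp_force: 60.0
```

```bash
python3 - <<'E'
from h import *
st=robot.get_state(); print(st['time_s'],st['position'],st['tcp_rot'],st['force'])
a=grab('wrist','w2.png');b=grab('side','s2.png')
for c in ['wrist','side']:
  for l in ['shock','bushing_mid','drift_grip','drift_tip','dish_in']:
    print(c,l,[(np.round(d['location']).tolist(),round(d['p'],2)) for d in robot.find_in(c,l)[:3]])
C=cam('side')
p=proj(C,[[550,-260,232],[550,-260,152],[577,26,114]]);print(p)
x,y=p[1].astype(int); s=cv2.resize(b[y-120:y+30,x-75:x+75],(400,400),interpolation=2)
x,y=p[2].astype(int); t=cv2.resize(b[y-40:y+40,x-40:x+40],(400,400),interpolation=2)
print('crops',p[1].astype(int)-[75,120],p[2].astype(int)-40)
cv2.imwrite('pics/s2c.png',cv2.cvtColor(np.hstack([s,t]),cv2.COLOR_RGB2BGR))
E
```

```text
5.25 [ 552.5398125  -261.46383612  238.40237801] [ 3.13401629 -0.08770385  0.01652529] [ 0.80088773  0.28747443 -1.23787123]
wrist shock [([583.0, 4.0, 107.0], 0.57)]
wrist bushing_mid [([576.0, 28.0, 111.0], 0.71)]
wrist drift_grip [([558.0, -265.0, 280.0], 0.71)]
wrist drift_tip [([560.0, -263.0, 284.0], 0.9)]
wrist dish_in [([586.0, 39.0, 9.0], 0.94)]
side shock [([534.0, 140.0, 126.0], 0.69)]
side bushing_mid [([621.0, -268.0, 100.0], 0.31)]
side drift_grip [([546.0, -262.0, 226.0], 0.67)]
side drift_tip [([544.0, -267.0, 223.0], 0.7), ([360.0, -29.0, 11.0], 0.69)]
side dish_in [([564.0, 38.0, 12.0], 0.62)]
[[332.15552024 248.17566923]
 [330.50259825 284.65721017]
 [325.16313792 218.57530927]]
crops [255 164] [285 178]
```

View pics/s2c.png

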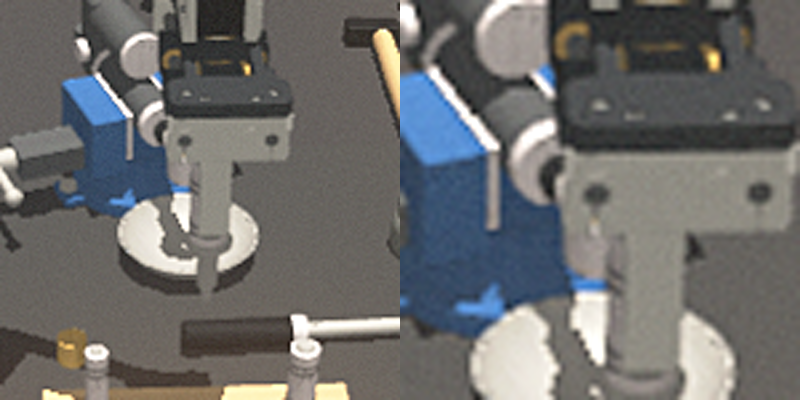

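The crop shows the largest drift held upright, with its tip near (332,275) in the side picture. Next I carry it over beside the eyelet.

Call:
drive_tool(commands=[[0,0,0,-0.0025,-0.02,0,255],[0,0,0,-0.0025,-0.035,0,255],[0,0,0,-0.0025,-0.04,0,255],[0,0,0,-0.0025,-0.04,0,255],[0,0,0,-0.0025,-0.04,0.005,255],[0,0,0,-0.0025,-0.04,0.005,255],[0,0,0,-0.0025,-0.04,0.01,255],[0,0,0,-0.0025,-0.03,0.01,255],[0,0,0,0,0,0,255],[0,0,0,0,0,0,255]])

```text
time_s: 6.85
position: [545.8, 26.8, 201.5]
tcp_rot: [3.14, -0.084, -0.0]
force: [-0.3, -0.4, -1.2]
gripper_width: 0.271
grasp_force: 60.0
```

Call:
drive_tool(commands=[[0,0,0,0,0,0,255],[0,0,0,0,0,0,255]])

```text
time_s: 7.05
position: [546.6, 24.7, 202.1]
tcp_rot: [3.14, -0.09, 0.002]
force: [0.1, 0.7, -2.7]
gripper_width: 0.267
grasp_force: 60.0
```

```bash
python3 - <<'E'
from h import *
st=robot.get_state(); print(st['time_s'],st['position'],st['tcp_rot'],st['force'],st['wrist_torque'])
grab('wrist','w3.png')
for l in ['shock','bushing_mid','drift_tip','dish_in']:
    print(l,[(np.round(d['location']).tolist(),round(d['p'],2)) for d in robot.find_in('wrist',l)[:3]])
C=cam('wrist',st); p=st['position']; print('tip',proj(C,[p+[0,0,-61]]), 'eyelet',proj(C,[[577,26,114]]))
E
```

```text
7.05 [546.63603044  24.66968824 202.11843976] [ 3.13990923e+00 -9.00622385e-02  1.80859491e-03] [ 0.06166873  0.68852844 -2.72473136] [-0.03036172  0.00216065 -0.0058997 ]
shock [([550.0, 137.0, 155.0], 0.77)]
bushing_mid [([579.0, 25.0, 107.0], 0.61)]
drift_tip [([556.0, 22.0, 244.0], 0.87), ([550.0, 137.0, 154.0], 0.15)]
dish_in [([592.0, 23.0, 14.0], 0.78)]
tip [[323.79076165 255.83944063]] eyelet [[319.87799539 206.83390661]]
```

View pics/w3.png

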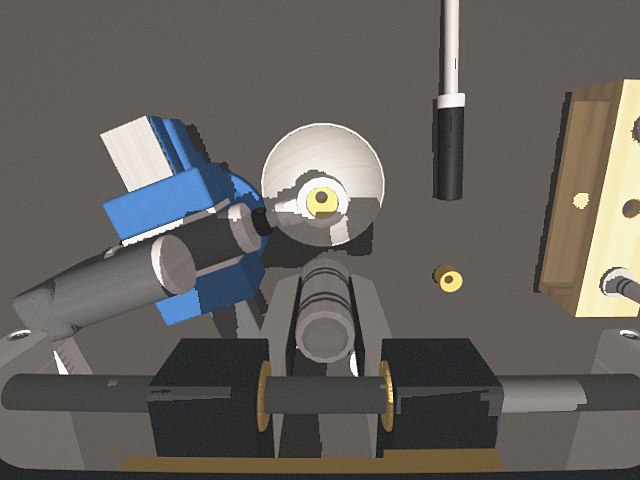

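The eyelet shows with the yellow bushing near (322,201) and its dark hole near (321,197). The drift's dome is at about (325,336). I fit these numerically.

```bash
python3 - <<'E'
from h import *
im=cv2.imread('pics/w3.png'); C=cam('wrist'); st=robot.get_state(); p=np.array(st['position'])
Rt=R.from_rotvec(st['tcp_rot']).as_matrix()
sub=im[165:245,280:365]; hsv=cv2.cvtColor(sub,cv2.COLOR_BGR2HSV)
yl=cv2.inRange(hsv,(18,90,60),(35,255,255))
cs,_=cv2.findContours(yl,cv2.RETR_CCOMP,cv2.CHAIN_APPROX_NONE); 
for c in cs:
    if cv2.contourArea(c)>10:
        e=cv2.fitEllipse(cv2.convexHull(c)) if len(c)>5 else None; q=np.array(e[0])+[280,165]; print('yel',q,e[1],onz(C,[q],110).round(1),'n',cv2.contourArea(c))
w=cv2.inRange(hsv,(0,0,140),(180,60,255)); w[:, :0]=0
cs,_=cv2.findContours(w,cv2.RETR_EXTERNAL,cv2.CHAIN_APPROX_NONE)
for c in sorted(cs,key=cv2.contourArea)[-2:]:
    e=cv2.fitEllipse(cv2.convexHull(c)); q=np.array(e[0])+[280,165]; print('white',q,e[1],onz(C,[q],114).round(1))
g=p-Rt@[0,0,19]
print('pred dome edge z+28',proj(C,[g+[0,0,28],g+[0,13,28],g+[0,-13,28],g+[13,0,28],g-[13,0,-28],g-[0,0,34]-[0,16,0],g-[0,0,34]+[0,16,0],g+[16,0,-34]]).round(1).tolist())
s=cv2.resize(im[165:245,280:365],None,fx=4.6,fy=4.6,interpolation=2); t=cv2.resize(im[250:370,265:390],None,fx=3.1,fy=3.1,interpolation=2)
h=max(s.shape[0],t.shape[0]); P=lambda a:np.pad(a,((0,h-a.shape[0]),(0,0),(0,0)))
cv2.imwrite('pics/w3c.png',np.hstack([P(s),P(t)])); print(s.shape)
E
```

```text
yel [321.8181839  201.78366089] (29.851171493530273, 31.069244384765625) [[580.   24.7 110. ]] n 606.5
yel [330.71246338 209.70209503] (3.272749900817871, 5.082737922668457) [[573.4  18.2 110. ]] n 10.5
yel [321.17814255 200.19257736] (6.471890449523926, 12.042847633361816) [[581.2  25.2 110. ]] n 28.5
yel [329.87589264 193.31775093] (5.642780303955078, 6.953638553619385) [[586.2  18.2 110. ]] n 19.5
yel [321.43532181 194.82720375] (9.399296760559082, 13.424560546875) [[585.4  24.7 110. ]] n 87.5
white [340.92809296 230.02049255] (22.925737380981445, 30.448869705200195) [[557.7  11.1 114. ]]
white [319.4099617  183.79789925] (80.44633483886719, 97.84483337402344) [[594.4  25.7 114. ]]
pred dome edge z+28 [[323.0, 338.7], [292.4, 340.1], [353.7, 337.1], [321.2, 311.0], [324.7, 364.9], [350.7, 279.7], [296.5, 282.5], [322.0, 255.5]]
(368, 391, 3)
```

View pics/w3c.png

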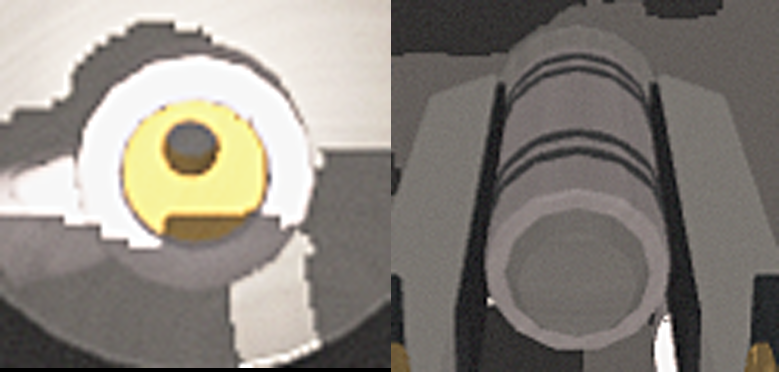

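Hole rim at (321.5,197.2), bushing at (322.5,202.1), ring centre at (322.5,202.4), and the drift about 1 mm to the right of its predicted spot. The hole is therefore offset about 4 mm towards +x.

```bash
python3 - <<'E'
from h import *
C=cam('wrist'); st=robot.get_state()
for z in (109,111): print(z,onz(C,[[321.5,197.2],[322.5,202.1]],z).round(1).tolist())
print('ring',onz(C,[[322.5,202.4]],114).round(1)); print(st['position'])
g=np.array(st['position'])+[0,0,19+28]; print(onz(C,[[323,338.7],[325.3,337]],g[2]).round(1))
st=robot.get_state(); print(st['time_s'],st['position'],st['tcp_rot'])
T=cam('top'); im=robot.grab_frame('top'); 
print([ (d['location'],d['p']) for d in robot.find_in('top','bushing_mid')])
E
```

```text
109 [[583.4, 24.8, 109.0], [579.5, 24.2, 109.0]]
111 [[583.7, 24.7, 111.0], [579.9, 24.2, 111.0]]
ring [[580.2  24.2 114. ]]
[546.51026821  25.00347572 201.61659668]
[[546.5  25.  248.6]
 [547.2  24.  248.6]]
7.3 [546.51026821  25.00347572 201.61659668] [ 3.14021611e+00 -8.94284030e-02  4.25357171e-04]
[]
```

Call:
drive_tool(commands=[[0,0,0,0.008,-0.0005,0,255],[0,0,0,0.012,-0.001,0,255],[0,0,0,0.011,-0.001,0.005,255],[0,0,0,0.0052,-0.0004,0.008,255],[0,0,0,0,0,0.008,255],[0,0,0,0,0,0.002,255],[0,0,0,0,0,0,255],[0,0,0,0,0,0,255],[0,0,0,0,0,0,255]])

```text
time_s: 8.3
position: [582.7, 26.5, 179.1]
tcp_rot: [3.14, -0.088, 0.002]
force: [0.4, -1.3, -1.6]
gripper_width: 0.27
grasp_force: 60.0
```

```bash
python3 - <<'E'
from h import *
for i in range(3):
    st=robot.get_state(); print(st['time_s'],st['position'],st['tcp_rot'],st['force'],st['wrist_torque'])
    im=grab('side' if i else 'wrist','x%d.png'%i)
C=cam('side'); p=proj(C,[np.array(st['position'])-[0,0,61.4],[583,25,112],[580,25,114]]); print(p)
x,y=p[1].astype(int); print(x,y)
a=cv2.imread('pics/x2.png')[y-30:y+30,x-40:x+40]; b=cv2.imread('pics/x0.png')[130:330,220:420]
cv2.imwrite('pics/x3.png',np.hstack([cv2.resize(a,(400,300),interpolation=2),cv2.resize(b,(300,300),interpolation=2)]))
E
```

```text
8.3 [582.72182703  26.54396447 179.11645021] [ 3.14027317e+00 -8.75341934e-02  1.69474683e-03] [ 0.43338892 -1.29831982 -1.56489072] [0.05090051 0.00804964 0.0281927 ]
8.35 [582.78221238  26.53424113 179.15247667] [ 3.14024134e+00 -8.75342673e-02  1.91484589e-03] [ 0.28097567  0.43363121 -0.45953074] [ 0.03341582 -0.01088879  0.01981278]
8.4 [582.77286788  26.54259679 179.13309751] [ 3.14028214e+00 -8.74715578e-02  1.78959923e-03] [-0.33082366 -0.01834526 -1.72451649] [ 0.02093055 -0.00880882  0.0081022 ]
[[327.70251475 216.95021125]
 [327.80690809 219.44718779]
 [326.5266907  218.75297371]]
327 219
```

View pics/x3.png

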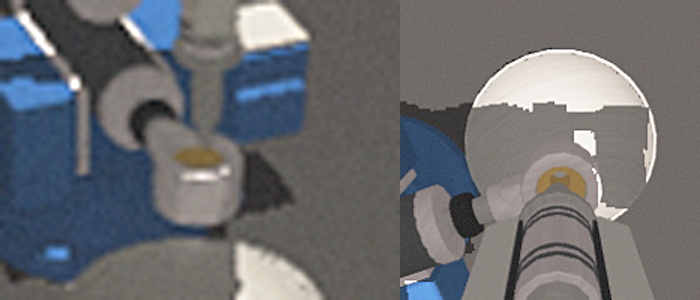

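The side crop shows the nose about 4 mm to the +x side of the ring centre. The wrist view shows the pilot over the bushing hole. I trim y and feel downward.

Call:
drive_tool(commands=[[0,0,0,0,0.0007,0.002,255],[0,0,0,0,0,0.002,255],[0,0,0,0,0,0.001,255],[0,0,0,0,0,0.001,255],[0,0,0,0,0,0.001,255],[0,0,0,0,0,0.001,255],[0,0,0,0,0,0,255]])

```text
time_s: 9.15
position: [582.6, 25.8, 170.2]
tcp_rot: [3.14, -0.088, -0.001]
force: [-0.8, 0.2, -2.3]
gripper_width: 0.27
grasp_force: 60.0
```

Call:
drive_tool(commands=[[0,0,0,0,0,0.001,255],[0,0,0,0,0,0.001,255],[0,0,0,0,0,0,255]])

```text
time_s: 9.45
position: [582.6, 25.8, 168.3]
tcp_rot: [3.14, -0.088, 0.0]
force: [0.2, -0.9, -1.9]
gripper_width: 0.268
grasp_force: 60.0
```

Call:
drive_tool(commands=[[0,0,0,0,0,0.001,255],[0,0,0,0,0,0.001,255],[0,0,0,0,0,0.001,255],[0,0,0,0,0,0,255]])

```text
time_s: 9.85
position: [582.8, 25.7, 165.4]
tcp_rot: [3.14, -0.088, 0.001]
force: [0.7, -0.0, -2.2]
gripper_width: 0.267
grasp_force: 60.0
```

Call:
drive_tool(commands=[[0,0,0,0,0,0.001,255],[0,0,0,0,0,0.001,255],[0,0,0,0,0,0.0,255]])

```text
time_s: 10.15
position: [582.8, 25.8, 163.4]
tcp_rot: [3.14, -0.088, 0.001]
force: [0.5, -0.1, -2.7]
gripper_width: 0.269
grasp_force: 60.0
```

Call:
drive_tool(commands=[[0,0,0,0,0,0.001,255],[0,0,0,0,0,0.001,255],[0,0,0,0,0,0.0,255]])

```text
time_s: 10.45
position: [582.8, 25.8, 161.4]
tcp_rot: [3.14, -0.088, 0.001]
force: [2.6, 0.0, -1.9]
gripper_width: 0.27
grasp_force: 60.0
```

Call:
drive_tool(commands=[[0,0,0,0,0,0.0005,255],[0,0,0,0,0,0.0005,255],[0,0,0,0,0,0.0,255]])

```text
time_s: 10.75
position: [582.8, 25.8, 160.5]
tcp_rot: [3.14, -0.088, 0.001]
force: [2.0, -1.0, -0.7]
gripper_width: 0.268
grasp_force: 60.0
```

Call:
drive_tool(commands=[[0,0,0,0,0,0.0005,255],[0,0,0,0,0,0.0005,255],[0,0,0,0,0,0.0,255]])

```text
time_s: 11.05
position: [582.8, 25.8, 159.5]
tcp_rot: [3.14, -0.088, 0.001]
force: [1.6, -1.5, -0.9]
gripper_width: 0.272
grasp_force: 60.0
```

Call:
drive_tool(commands=[[0,0,0,0,0,0.0005,255],[0,0,0,0,0,0.0005,255],[0,0,0,0,0,0.0,255]])

```text
time_s: 11.35
position: [582.8, 25.8, 158.6]
tcp_rot: [3.14, -0.088, 0.001]
force: [2.3, -0.5, -0.9]
gripper_width: 0.269
grasp_force: 60.0
```

Call:
drive_tool(commands=[[0,0,0,0.0003,0,0.0005,255],[0,0,0,0,0,0.0005,255],[0,0,0,0,0,0.0,255]])

```text
time_s: 11.65
position: [583.0, 25.8, 158.5]
tcp_rot: [3.14, -0.088, 0.001]
force: [0.3, -0.3, 4.2]
gripper_width: 0.266
grasp_force: 60.0
```

Call:
drive_tool(commands=[[0,0,0,0,0,0.0005,255],[0,0,0,0,0,0.0005,255],[0,0,0,0,0,0.0,255]])

```text
time_s: 11.95
position: [583.0, 25.8, 158.4]
tcp_rot: [3.14, -0.088, 0.002]
force: [-1.6, -0.9, 7.7]
gripper_width: 0.269
grasp_force: 60.0
```

Call:
drive_tool(commands=[[0,0,0,0,0,0.0005,255],[0,0,0,0,0,0.0005,255],[0,0,0,0,0,0.0,255]])

```text
time_s: 12.25
position: [583.1, 25.8, 158.3]
tcp_rot: [3.14, -0.088, 0.004]
force: [-2.6, -0.2, 10.4]
gripper_width: 0.268
grasp_force: 60.0
```

Call:
drive_tool(commands=[[0,0,0,0,0,0.0005,255],[0,0,0,0,0,0.0005,255],[0,0,0,0,0,0.0005,255],[0,0,0,0,0,0.0005,255],[0,0,0,0,0,0,255]])

```text
time_s: 12.75
position: [583.5, 25.9, 157.5]
tcp_rot: [3.14, -0.087, 0.006]
force: [-2.4, -0.2, 12.8]
gripper_width: 0.27
grasp_force: 60.0
```

Call:
drive_tool(commands=[[0,0,0,0,0,0.0005,255],[0,0,0,0,0,0.0005,255],[0,0,0,0,0,0.0005,255],[0,0,0,0,0,0.0005,255],[0,0,0,0,0,0,255]])

```text
time_s: 13.25
position: [583.6, 25.9, 155.9]
tcp_rot: [3.14, -0.087, 0.007]
force: [-2.5, -0.7, 14.1]
gripper_width: 0.27
grasp_force: 60.0
```

Sliding at about 14 N. I continue at a steady 4–5 mm/s.

Call:
drive_tool(commands=[[0,0,0,0,0,0.0005,255],[0,0,0,0,0,0.0005,255],[0,0,0,0,0,0.0005,255],[0,0,0,0,0,0.0005,255],[0,0,0,0,0,0.0005,255],[0,0,0,0,0,0.0005,255],[0,0,0,0,0,0.0005,255],[0,0,0,0,0,0.0005,255],[0,0,0,0,0,0.0005,255],[0,0,0,0,0,0.0005,255]])

```text
time_s: 14.25
position: [583.6, 25.9, 150.7]
tcp_rot: [3.14, -0.087, 0.007]
force: [-2.6, -1.0, 14.0]
gripper_width: 0.27
grasp_force: 60.0
```

Call:
drive_tool(commands=[[0,0,0,0,0,0.0005,255],[0,0,0,0,0,0.0005,255],[0,0,0,0,0,0.0005,255],[0,0,0,0,0,0.0005,255],[0,0,0,0,0,0.0005,255],[0,0,0,0,0,0.0005,255],[0,0,0,0,0,0.0005,255],[0,0,0,0,0,0.0005,255],[0,0,0,0,0,0.0005,255],[0,0,0,0,0,0.0005,255]])

```text
time_s: 15.25
position: [583.5, 25.9, 145.3]
tcp_rot: [3.14, -0.087, 0.006]
force: [-2.8, -1.2, 12.9]
gripper_width: 0.274
grasp_force: 60.0
```

Call:
drive_tool(commands=[[0,0,0,0,0,0.0005,255],[0,0,0,0,0,0.0005,255],[0,0,0,0,0,0.0005,255],[0,0,0,0,0,0.0005,255],[0,0,0,0,0,0.0005,255],[0,0,0,0,0,0.0005,255],[0,0,0,0,0,0.0005,255],[0,0,0,0,0,0.0005,255],[0,0,0,0,0,0.0005,255],[0,0,0,0,0,0.0005,255]])

```text
time_s: 16.25
position: [583.2, 25.9, 139.3]
tcp_rot: [3.14, -0.087, 0.004]
force: [-1.8, -1.4, 8.5]
gripper_width: 0.27
grasp_force: 60.0
```

Call:
drive_tool(commands=[[0,0,0,0,0,0.0005,255],[0,0,0,0,0,0.0005,255],[0,0,0,0,0,0.0005,255],[0,0,0,0,0,0.0005,255],[0,0,0,0,0,0,255]])

```text
time_s: 16.75
position: [582.5, 25.9, 133.5]
tcp_rot: [-3.14, 0.087, 0.003]
force: [-0.9, -0.2, -1.7]
gripper_width: 0.267
grasp_force: 60.0
```

Call:
drive_tool(commands=[[0,0,0,0,0,0.0005,255],[0,0,0,0,0,0.0005,255],[0,0,0,0,0,0.0005,255],[0,0,0,0,0,0.0005,255],[0,0,0,0,0,0,255]])

```text
time_s: 17.25
position: [582.9, 25.8, 132.4]
tcp_rot: [3.14, -0.088, -0.0]
force: [-0.8, -1.4, -1.2]
gripper_width: 0.268
grasp_force: 60.0
```

```bash
python3 - <<'E'
from h import *
im=grab('side','y0.png'); C=cam('side'); x,y=proj(C,[[582,26,60]])[0].astype(int)
cv2.imwrite('pics/y1.png',cv2.resize(cv2.imread('pics/y0.png')[y-50:y+40,x-60:x+60],(640,480),interpolation=2))
print(proj(C,[[582,26,86],[582,26,75],[582,26,10]])-[x-60,y-50])
for l in ['bushing_mid','new_bushing']: print(robot.find_in('side',l)[:3])
E
```

```text
[[60.95678867 40.82946187]
 [60.80715373 44.82411394]
 [59.94811013 67.66444856]]
[{'location': [574.3, 20.0, 17.0], 'p': 0.48}, {'location': [361.1, -29.4, 10.9], 'p': 0.42}]
[{'location': [469.1, -115.9, 14.8], 'p': 0.57}, {'location': [664.3, -109.1, 18.2], 'p': 0.36}]
```

View pics/y1.png

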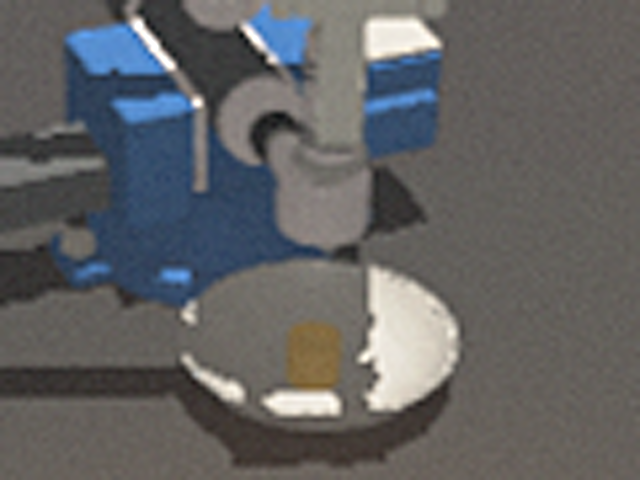

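The bushing lies in the dish, near (315,355) in the crop, and the drift is free. I raise it and return to the rack.

Call:
drive_tool(commands=[[0,0,0,0,0,-0.005,255],[0,0,0,0,0,-0.01,255],[0,0,0,0,0,-0.015,255],[0,0,0,0,0,-0.02,255],[0,0,0,0,0,-0.02,255],[0,0,0,0,0,-0.015,255],[0,0,0,0,0,-0.01,255],[0,0,0,0,0,-0.004,255]])

```text
time_s: 18.2
position: [583.5, 25.8, 233.4]
tcp_rot: [3.14, -0.088, 0.004]
force: [0.3, 0.2, -1.5]
gripper_width: 0.271
grasp_force: 60.0
```

Call:
drive_tool(commands=[[0,0,0,-0.002,0.02,0,255],[0,0,0,-0.002,0.035,0,255],[0,0,0,-0.002,0.04,0,255],[0,0,0,-0.002,0.04,0,255],[0,0,0,-0.002,0.04,0,255],[0,0,0,-0.002,0.04,0,255],[0,0,0,-0.002,0.04,0,255],[0,0,0,-0.002,0.032,0,255],[0,0,0,0,0,0,255],[0,0,0,0,0,0,255]])

```text
time_s: 19.2
position: [550.5, -260.1, 230.3]
tcp_rot: [-3.139, 0.09, 0.003]
force: [0.4, 0.5, -1.8]
gripper_width: 0.27
grasp_force: 60.0
```

Call:
drive_tool(commands=[[0,0,0,0,0,0,255],[0,0,0,0,0,0,255],[0,0,0,0,0,0,255]])

```text
time_s: 19.5
position: [551.3, -258.7, 231.7]
tcp_rot: [3.14, -0.085, 0.0]
force: [0.3, -0.1, -2.6]
gripper_width: 0.271
grasp_force: 60.0
```

```bash
python3 - <<'E'
from h import *
st=robot.get_state(); print(st['time_s'],st['position'],st['tcp_rot'],st['force'])
E
```

```text
19.5 [ 551.2563389  -258.68585575  231.66633182] [ 3.14038345e+00 -8.48226354e-02  3.25475380e-04] [ 0.34422284 -0.1193843  -2.59864443]
```

Call:
drive_tool(commands=[[0,0,0,-0.0009,0.001,0.01,255],[0,0,0,0,0,0.02,255],[0,0,0,0,0,0.025,255],[0,0,0,0,0,0.02,255],[0,0,0,0,0,0.015,255],[0,0,0,0,0,0.006,255],[0,0,0,0,0,0,255],[0,0,0,0,0,0,255],[0,0,0,0,0,0,255],[0,0,0,0,0,0,255]])

```text
time_s: 20.5
position: [550.6, -261.2, 136.8]
tcp_rot: [3.139, -0.088, 0.003]
force: [0.1, 0.1, -1.5]
gripper_width: 0.269
grasp_force: 60.0
```

Call:
drive_tool(commands=[[0,0,0,0,0,0,255],[0,0,0,0,0,0,255]])

```text
time_s: 20.7
position: [550.2, -260.9, 135.9]
tcp_rot: [3.14, -0.088, 0.001]
force: [0.7, -0.6, -2.4]
gripper_width: 0.266
grasp_force: 60.0
```

Call:
drive_tool(commands=[[0,0,0,0,-0.0009,0.003,255],[0,0,0,0,0,0.003,255],[0,0,0,0,0,0.003,255],[0,0,0,0,0,0.003,255],[0,0,0,0,0,0.003,255],[0,0,0,0,0,0.002,255],[0,0,0,0,0,0,255]])

```text
time_s: 21.4
position: [549.8, -259.8, 117.9]
tcp_rot: [-3.14, 0.088, 0.001]
force: [-0.6, -0.6, -1.9]
gripper_width: 0.269
grasp_force: 60.0
```

Call:
drive_tool(commands=[[0,0,0,0,0,0.002,255],[0,0,0,0,0,0.002,255],[0,0,0,0,0,0.002,255],[0,0,0,0,0,0,255]])

```text
time_s: 21.8
position: [549.9, -259.8, 112.0]
tcp_rot: [-3.14, 0.087, 0.001]
force: [-0.1, -0.0, -1.9]
gripper_width: 0.265
grasp_force: 60.0
```

In the hole. I lower it further, to just above the seat.

Call:
drive_tool(commands=[[0,0,0,0,0,0.003,255],[0,0,0,0,0,0.004,255],[0,0,0,0,0,0.005,255],[0,0,0,0,0,0.005,255],[0,0,0,0,0,0.005,255],[0,0,0,0,0,0.004,255],[0,0,0,0,0,0.002,255],[0,0,0,0,0,0,255]])

```text
time_s: 22.6
position: [549.8, -259.8, 83.9]
tcp_rot: [-3.14, 0.088, 0.001]
force: [-0.5, 1.0, -1.8]
gripper_width: 0.27
grasp_force: 60.0
```

Call:
drive_tool(commands=[[0,0,0,0,0,0.001,255],[0,0,0,0,0,0.001,255],[0,0,0,0,0,0.001,255],[0,0,0,0,0,0,255]])

```text
time_s: 23.0
position: [550.0, -259.9, 81.4]
tcp_rot: [3.14, -0.088, -0.0]
force: [-0.1, 0.7, -2.3]
gripper_width: 0.269
grasp_force: 60.0
```

Call:
drive_tool(commands=[[0,0,0,0,0,0.0005,255],[0,0,0,0,0,0.0005,255],[0,0,0,0,0,0,255]])

```text
time_s: 23.3
position: [550.2, -259.9, 81.4]
tcp_rot: [3.14, -0.087, 0.001]
force: [-1.3, 0.6, 2.5]
gripper_width: 0.268
grasp_force: 60.0
```

Call:
drive_tool(commands=[[0,0,0,0,0,0,200],[0,0,0,0,0,0,170],[0,0,0,0,0,0,120],[0,0,0,0,0,0,60],[0,0,0,0,0,0,0],[0,0,0,0,0,0,0],[0,0,0,0,0,0,0],[0,0,0,0,0,0,0],[0,0,0,0,0,0,0]], squeeze=10)

```text
time_s: 24.2
position: [550.1, -259.9, 80.5]
tcp_rot: [3.14, -0.088, -0.0]
force: [0.8, -0.9, 1.0]
gripper_width: 0.894
grasp_force: 0.0
```

Call:
drive_tool(commands=[[0,0,0,0,0,-0.005,0],[0,0,0,0,0,-0.015,0],[0,0,0,0,0,-0.03,0],[0,0,0,0,0,-0.04,0],[0,0,0,0,0,-0.04,0],[0,0,0,0,0,-0.02,0],[0,0,0,0,0,0,0],[0,0,0,0,0,0,0],[0,0,0,0,0,0,0]])

```text
time_s: 25.1
position: [549.3, -259.4, 228.4]
tcp_rot: [-3.139, 0.088, 0.005]
force: [-0.2, -0.1, -0.0]
gripper_width: 1.002
grasp_force: 0.0
```

```bash
python3 - <<'E'
from h import *
st=robot.get_state(); print(st['time_s'],st['position'],st['force'])
a=grab('wrist','z0.png'); b=grab('side','z1.png')
C=cam('side'); x,y=proj(C,[[550,-260,90]])[0].astype(int)
for l in ['drift_grip','drift_mid_grip','drift_small_grip','bushing_mid']: print(l,robot.find_in('side',l)[:2])
t=cv2.resize(b[y-55:y+45,x-70:x+70],(448,320),interpolation=2); s=cv2.resize(a[90:340,250:400],(192,320))
cv2.imwrite('pics/z2.png',cv2.cvtColor(np.hstack([t,s]),cv2.COLOR_RGB2BGR))
E
```

```text
25.1 [ 549.30190784 -259.44928983  228.40593693] [-0.24346503 -0.11342826 -0.02940653]
drift_grip [{'location': [548.2, -268.6, 102.2], 'p': 0.81}, {'location': [563.7, 42.2, 15.1], 'p': 0.72}]
drift_mid_grip [{'location': [617.4, -269.6, 97.1], 'p': 0.76}]
drift_small_grip [{'location': [475.7, -260.1, 87.2], 'p': 0.66}]
bushing_mid [{'location': [578.3, 17.1, 15.5], 'p': 0.65}]
```

View pics/z2.png

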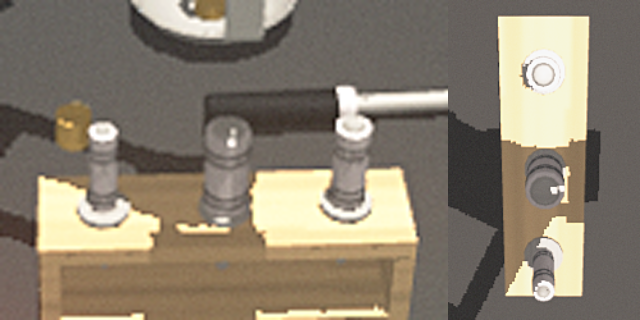

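All three drifts hang upright on their collars, the bushing is in the dish, and the gripper is clear.

```bash
python3 -c "
from station import robot
print(robot.finish_job())"
```

```text
the job is handed in; nothing more can be done
None
```

The bushing is pressed out into the dish, the largest drift is back in its rack hole down on its collar, and the job is handed in (verdict not reported); the highest force I read while pressing was about 14 N, and I moved nothing else on the bench.

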